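# Slide mixed fittings into their bins

### The arm

A 6-joint arm with a two-finger parallel gripper is mounted at the origin on the work surface. World frame = base frame: x ahead of the robot, y to its left, z up, the work surface at z = 0. Lengths are in m, angles in rad, forces in N, time in s.
With the tool pointing down it reaches from about 0.325 to 1 m from the base axis. Payload 5.1 kg.
Tool frame: the origin (TCP) lies on the centre line of the jaws, within the pads' length; the fingertips stand 14 mm ahead of it and the grasp point (between the pads) lies 5 mm behind it; z points along the fingers, y is the line along which they close (so a half turn about z gives the same grasp; the last joint's range is limited). The gripper opens to 85 mm and grips with 20 to 120 N. Pads are 22 mm wide; open, the fingers measure 114 mm over their backs; the gripper's body (76 mm by 85 mm) begins 54 mm behind the grasp point. The pads swing forward as they close: fully open they stand 13 mm farther back than shut.
Start: joints at [-0.083, 0.124, 1.65, -0, 1.367, -0.083], TCP at [0.65, -0, 0.245] pointing down, gripper open.
Joint ranges: [-2.61, 2.61], [-1.02, 2.33], [0.03, 2.71], [-1.35, 4.49], [0.32, 2.68], [-2.91, 2.91]. Speed limits (rad/s): [2.57, 2.57, 3.14, 3.14, 3.14, 3.14].

### API

Orientations are given as a 3x3 rotation matrix whose columns are the frame's x, y, z axes.
In Python, from bench import robot gives the robot as it stands.
- The arm moves only by the tool step_arm, never from a script. Its arguments are lists of equal length, an entry for each row: "delta_pos": the shift along the tool's x, y, z in cm, a list of three; "delta_rot": the turn, a rotation vector about the tool's x, y, z in degrees, a list of three. A call has 1 to 8 rows; each row shifts and turns the commanded pose from where the row before left it, along the tool's axes as they then stand; what a row does not reach is not made up. A row lasts 1/8 s, in which the tool goes at most 62.5 mm and 10.7 degrees, less where a joint would pass 70% of its speed; a pose out of reach is approached as far as the arm can. A call is refused whole if a number of a shift passes 6.25 or a number of a turn 10.7, either way. A call with a gripper value outside its range is refused whole. "grip" is the closure, from 0 (fully open) to 1 (shut), set as the call begins (left out, the last holds). The fingers move at their own pace and stop on an object; "squeeze" is the grip in N (left out, the last holds). Time passes only in rows, so rows that do not move let the fingers close. It gives the time, the measured TCP pose, the force, the opening and the grip force at its end, in the units of the state.
- robot.get_state(): the state, without advancing time (a new reading comes with each control period).
- robot.snapshot(name): name is "scene" or "side" or "wrist"; returns a dict with "img" (420x560x3 uint8, red, green, blue), "z_map" (420x560 float32, m along the optical axis (not along the pixel's ray), 0 where there is no reading), "camera_matrix" (3x3 intrinsics, pixels), "R" (3x3) and "t" (3): a world point X has camera coordinates R X + t. Camera axes: x right, y down, z forward; pixel columns grow to the right and rows downward; lengths in m; the calibration is good to about 2 mm. A picture is of the moment at which its call begins.
- robot.job_done(): hands the job in; it is judged then, once.
The state is a dict: "clock": time; "joint_positions": joint angles; "dq": joint speeds; "joint_torque": joint torques, N m; "eef_pos": TCP position; "tool_rot": TCP orientation; "ft_force": force on the tool from outside, world axes, zero at the start; "ft_torque": the same for the moment, N m; "gripper_width": finger opening in m; "grasp_force": force on a finger pad.
Only numpy, scipy, OpenCV 4.12 (cv2) and the standard library are available. Lean on these libraries where they do the work, as an engineer would, in place of code of your own. Each camera call takes 0.05 s, during which the arm holds its last target. There are 200 camera calls.

### The job

Sort the two loose hex nuts and the two loose square flanges into the two orange bins: each kind goes into the bin that has the matching sample on the grey block behind it, and must end up wholly inside, flat on the bottom. Push the fittings gently along the bench and in through the open mouths, without gripping or lifting them, and leave the tape roll, wooden block, bottle and jar where they stand.

Things in the scene. Friction and masses are not known exactly. Their poses are not given: they have to be found in the camera images.
- bin_left: fixed orange bench bin at the left (+y) of the work, with two side walls and a back wall but no front wall and no sill (its 0.6 mm floor is level with the bench); inside 150 mm deep (x) and 120 mm wide (y), walls 5 mm thick and 45 mm high. Origin on the bench at the centre of the inside; own x points from the mouth (x = -75 mm) to the back wall (x = +75 mm)
- bin_right: fixed orange bench bin at the right (-y) of the work, with two side walls and a back wall but no front wall and no sill (its 0.6 mm floor is level with the bench); inside 150 mm deep (x) and 120 mm wide (y), walls 5 mm thick and 45 mm high. Origin on the bench at the centre of the inside; own x points from the mouth (x = -75 mm) to the back wall (x = +75 mm)
- sample_nut: fixed grey block 60 x 60 x 50 mm standing close behind the back wall of one of the two bins (its centre about 127 mm from that bin's origin), with a hex nut fixed on top as the sample of what goes into that bin (top of the sample at 74 mm); origin at the centre of its underside
- sample_flange: fixed grey block 60 x 60 x 50 mm standing close behind the back wall of one of the two bins (its centre about 127 mm from that bin's origin), with a square flange fixed on top as the sample of what goes into that bin (top of the sample at 78 mm); origin at the centre of its underside
- nut_1: loose steel hex nut lying flat, 46 mm across flats (53 over corners), 24 mm high, 27 mm bore, about 0.2 kg; origin at the centre of its underside, z up, x normal to a flat
- nut_2: loose steel hex nut lying flat, 46 mm across flats (53 over corners), 24 mm high, 27 mm bore, about 0.2 kg; origin at the centre of its underside, z up, x normal to a flat
- flange_1: loose steel square flange lying flat, base 50 x 50 mm and 14 mm thick, round hub 32 mm across on top up to 28 mm, about 0.24 kg; origin at the centre of its underside, z up, x normal to a side
- flange_2: loose steel square flange lying flat, base 50 x 50 mm and 14 mm thick, round hub 32 mm across on top up to 28 mm, about 0.24 kg; origin at the centre of its underside, z up, x normal to a side
- tape_roll: bystander: roll of pale tape lying flat, 82 mm across, 48 mm high; origin at the centre of its underside
- gauge_block: bystander: wooden block 70 x 45 mm, 30 mm high; origin at the centre of its underside, x along its length
- bottle: bystander: standing white bottle, 60 mm across, 140 mm high; origin at the centre of its underside
- flask: bystander: standing dark steel jar, 66 mm across, 110 mm high; origin at the centre of its underside
There are look-alikes about, which are no part of the job. What is shaped like the nut_1 but pink is not meant.

How it is judged:
At the end, for the whole second after the job is handed in: Both nuts lie in the bin with the nut sample behind it and both flanges in the other: each origin at least 22 mm inside the mouth and between the walls, underside within 8 mm of the bench, at rest (under 20 mm/s) (((horizontal distance between sample_nut and bin_left below 0.2 m and x of nut_1 in the frame of bin_left between -0.053 and 0.07 m and y of nut_1 in the frame of bin_left between -0.055 and 0.055 m and x of nut_2 in the frame of bin_left between -0.053 and 0.07 m and y of nut_2 in the frame of bin_left between -0.055 and 0.055 m and x of flange_1 in the frame of bin_right between -0.053 and 0.07 m and y of flange_1 in the frame of bin_right between -0.055 and 0.055 m and x of flange_2 in the frame of bin_right between -0.053 and 0.07 m and y of flange_2 in the frame of bin_right between -0.055 and 0.055 m) or (horizontal distance between sample_nut and bin_right below 0.2 m and x of nut_1 in the frame of bin_right between -0.053 and 0.07 m and y of nut_1 in the frame of bin_right between -0.055 and 0.055 m and x of nut_2 in the frame of bin_right between -0.053 and 0.07 m and y of nut_2 in the frame of bin_right between -0.055 and 0.055 m and x of flange_1 in the frame of bin_left between -0.053 and 0.07 m and y of flange_1 in the frame of bin_left between -0.055 and 0.055 m and x of flange_2 in the frame of bin_left between -0.053 and 0.07 m and y of flange_2 in the frame of bin_left between -0.055 and 0.055 m)) and height (world z) of each of nut_1, nut_2, flange_1, flange_2 below 0.008 m and linear speed of each of nut_1, nut_2, flange_1, flange_2 below 0.02 m/s); the robot touches nothing.
It fails at once if the tape roll, wooden block, bottle or jar is disturbed (moved more than 20 mm) (distance of any of tape_roll, gauge_block, bottle, flask from where it was at the start of the episode above 0.02 m).
It fails at once if a fitting is lifted (more than 20 mm off the bench) (height (world z) of any of nut_1, nut_2, flange_1, flange_2 above 0.02 m).
It fails at once if a fitting is gripped or rammed (fingers press on it with more than 28 N) (contact force between the fingers and nut_1 above 28 N or contact force between the fingers and nut_2 above 28 N or contact force between the fingers and flange_1 above 28 N or contact force between the fingers and flange_2 above 28 N).
It also fails if it takes over 72 s, if anything falls off the work surface, if the arm or the gripper's body presses on something with over 40 N, if the wrist force passes 120 N, or if a joint passes its speed limit or range.

## Working session

There is one attempt and no reset: what is moved stays moved. The work goes in short steps, Python scripts to look and compute and a tool call to move; the robot and the scene stay as the last step left them, time stands still between calls to the robot, and variables do not carry over. Pictures are saved under pics/ and viewed, at most 12 in all, crops included, and the job is handed in when it is done.

Besides the shell and the picture viewer there is one more tool, called as name(argument=value, ...) on one line, values as JSON. step_arm: Moves the arm, as the interface text tells. Its arguments: {"type":"object","properties":{"delta_pos":{"type":"array","items":{"type":"array","items":{"type":"number"}}},"delta_rot":{"type":"array","items":{"type":"array","items":{"type":"number"}}},"grip":{"type":"number"},"squeeze":{"type":"number"}},"required":["delta_pos","delta_rot"]}

```bash
mkdir -p pics; cat > h.py <<'E'
import numpy as np,cv2
from bench import robot
def snap(n):
    s=robot.snapshot(n); return s
def world(s,u,v,z=None):
    K,R,t=s["camera_matrix"],s["R"],s["t"]
    r=np.linalg.inv(K)@np.array([u,v,1.]); 
    if z is None: return R.T@(r*s["z_map"][int(v),int(u)]-t)
    c=-R.T@t; d=R.T@r; return c+d*(z-c[2])/d[2]
E
python3 - <<'E'
from h import *
for n in("scene","side"):
    s=snap(n); cv2.imwrite(f"pics/{n}.png",cv2.resize(s["img"][:,:,::-1],(800,600),interpolation=cv2.INTER_CUBIC)); np.savez(f"{n}.npz",**s)
    print(n,-s["R"].T@s["t"],s["R"][2])
st=robot.get_state();print(st["clock"],st["eef_pos"],st["tool_rot"],st["gripper_width"])
E
```

```text
scene [1.27488521 0.47711026 0.91108266] [-0.60804283 -0.37561328 -0.69942732]
side [0.38734237 0.79985688 0.65912928] [ 0.16355961 -0.78334322 -0.59968463]
0.1 [6.49469523e-01 1.80558679e-05 2.44172257e-01] [[ 3.98326355e-05  9.99998219e-01 -1.88699287e-03]
 [ 9.99999983e-01 -3.94899154e-05  1.81659275e-04]
 [ 1.81584435e-04 -1.88700008e-03 -9.99998203e-01]] 0.08532073951523693
```

View pics/scene.png

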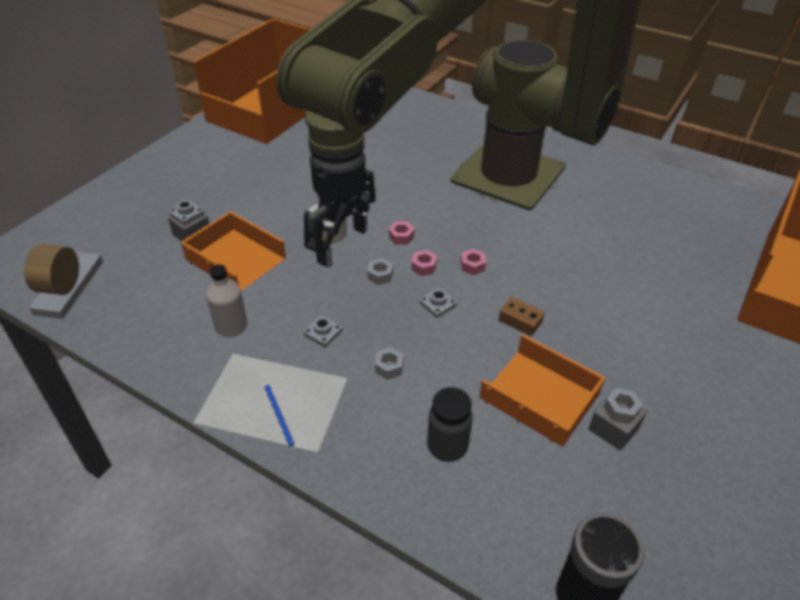

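View pics/side.png

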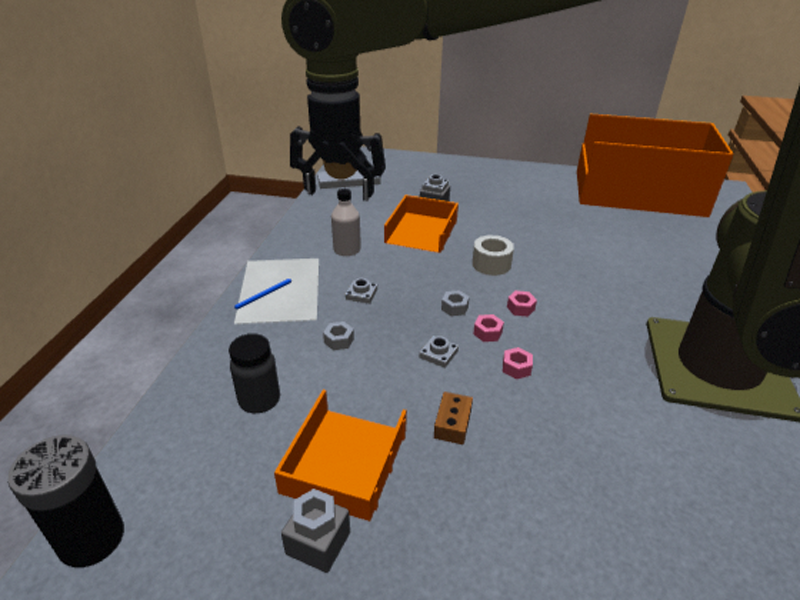

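The scene view shows the nut sample at (625,405) behind the bin at (543,390), which is the left bin (+y). The flange sample is at (187,212) behind the right bin. All coordinates here are in 800x600 scene pixels.

- **Candidates for nuts:** grey (380,270) and (389,362). The pink ones at (401,232), (424,262) and (473,260) are decoys, and the sample at (625,405) is fixed.
- **Candidates for flanges:** (437,300) and (323,330). The one at (187,212) is the sample.

I choose the grey loose nuts and the loose flanges.

```bash
cat > top.py <<'E'
from h import *
def cloud(s):
    K,R,t=s["camera_matrix"],s["R"],s["t"]; z=s["z_map"]; v,u=np.nonzero(z>0)
    P=(np.linalg.inv(K)@np.stack([u,v,np.ones_like(u)]))*z[v,u]
    return (R.T@(P-t[:,None])).T, s["img"][v,u]
X0,X1,Y0,Y1,S=0.3,1.0,-0.5,0.5,600.
def render(ss,out):
    # columns: -y rightwards ; rows: x upward
    im=np.zeros((int((X1-X0)*S),int((Y1-Y0)*S),3),np.uint8); H=np.full(im.shape[:2],-1.)
    A=[cloud(s) for s in ss]; P=np.vstack([a[0] for a in A]); C=np.vstack([a[1] for a in A])
    m=(P[:,0]>X0)&(P[:,0]<X1)&(P[:,1]>Y0)&(P[:,1]<Y1)&(P[:,2]<.16); P=P[m];C=C[m]
    o=np.argsort(P[:,2]);P=P[o];C=C[o]
    r=np.clip(((X1-P[:,0])*S).astype(int),0,im.shape[0]-2);c=np.clip(((Y1-P[:,1])*S).astype(int),0,im.shape[1]-2)
    for a in(0,1):
        for b in (0,1): im[r+a,c+b]=C
    im[r,c]=C; H[r,c]=P[:,2]
    for k in range(1,10):
        y=int(k*.1*S); cv2.line(im,(y,0),(y,im.shape[0]),(0,255,255),1); cv2.putText(im,f"{Y1-k*.1:.1f}",(y,10),0,.35,(255,255,0),1)
    for k in range(0,7):
        y=int(k*.1*S); cv2.line(im,(0,y),(im.shape[1],y),(0,255,255),1); cv2.putText(im,f"{X1-k*.1:.1f}",(0,y+10),0,.35,(255,255,0),1)
    cv2.imwrite(out,im[:,:,::-1]); return P,C
def clusters(P,C,lo=.01,hi=.15):
    g=np.zeros((int((X1-X0)*S),int((Y1-Y0)*S)),np.uint8); m=(P[:,2]>lo)&(P[:,2]<hi);Q=P[m];c=C[m]
    r=((X1-Q[:,0])*S).astype(int);k=((Y1-Q[:,1])*S).astype(int); g[r,k]=255
    n,l=cv2.connectedComponents(cv2.dilate(g,np.ones((3,3))))
    L=l[r,k]
    for i in range(1,n):
        q=Q[L==i]
        if len(q)<60: continue
        h=np.percentile(q[:,2],98); 
        rc=cv2.minAreaRect(q[:,:2].astype(np.float32)*1000)
        t=q[q[:,2]>h-.005]; rt=cv2.minAreaRect(t[:,:2].astype(np.float32)*1000)
        print(len(q),'h%.3f'%h,'rect',np.round(rc[0]),np.round(rc[1]),round(rc[2]),'top',np.round(rt[0]),np.round(rt[1]),round(rt[2]),c[L==i].mean(0).astype(int))
E
python3 - <<'E'
from top import *
ss=[dict(np.load(n+".npz")) for n in("scene","side")]
P,C=render(ss,"pics/top.png")
for s in ss: clusters(*[a[(lambda p:(p[:,0]>X0)&(p[:,0]<X1)&(p[:,1]>Y0)&(p[:,1]<Y1))(cloud(s)[0])] for a in cloud(s)]);print()
E
```

```text
1250 h0.150 rect [833. 479.] [80. 41.] 0 top [833. 480.] [80. 41.] 0 [41 40 41]
91 h0.014 rect [823. -20.] [125.   8.] 57 top [823. -20.] [125.   8.] 57 [ 60  91 160]
1354 h0.112 rect [727. 235.] [62. 63.] 54 top [725. 235.] [58. 56.] 27 [39 38 39]
975 h0.141 rect [ 717. -213.] [46. 60.] 55 top [ 713. -219.] [28. 24.] 4 [90 85 82]
274 h0.027 rect [643.  74.] [49. 50.] 53 top [642.  74.] [51. 47.] 78 [107 109 113]
298 h0.030 rect [639. -68.] [53. 52.] 85 top [638. -67.] [33. 30.] 36 [103 105 109]
945 h0.048 rect [ 568. -339.] [161. 136.] 84 top [ 568. -339.] [156. 133.] 84 [103  59  29]
1653 h0.047 rect [560. 317.] [156. 137.] 84 top [560. 317.] [156. 134.] 84 [110  63  29]
1044 h0.076 rect [560. 443.] [61. 61.] 79 top [558. 444.] [46. 53.] 78 [80 81 82]
545 h0.080 rect [ 560. -463.] [66. 62.] 81 top [ 559. -464.] [31. 30.] 14 [78 77 78]
275 h0.031 rect [466.  72.] [51. 51.] 71 top [464.  71.] [31. 30.] 34 [102 104 109]
208 h0.027 rect [456. -64.] [53. 47.] 23 top [455. -65.] [48. 46.] 16 [103 105 108]
497 h0.033 rect [422. 219.] [71. 51.] 87 top [423. 220.] [69. 46.] 88 [96 71 50]
89
[... 987 characters left out ...]
.] [45. 52.] 16 [85 86 90]
298 h0.079 rect [ 554. -461.] [61. 62.] 83 top [ 555. -458.] [31. 28.] 4 [75 76 79]
315 h0.029 rect [462.  73.] [52. 50.] 71 top [463.  73.] [29. 31.] 27 [104 108 118]
210 h0.025 rect [452. -62.] [53. 46.] 83 top [452. -62.] [52. 46.] 82 [103 106 114]
673 h0.031 rect [418. 222.] [73. 45.] 87 top [418. 222.] [71. 45.] 87 [110  70  36]
606 h0.049 rect [ 397. -228.] [80. 83.] 13 top [ 397. -228.] [79. 81.] 13 [117 116 111]
243 h0.025 rect [384.  -2.] [48. 53.] 48 top [385.  -2.] [48. 50.] 47 [157  82 111]
214 h0.025 rect [330. -90.] [48. 53.] 33 top [330. -89.] [55. 45.] 62 [154  81 109]
274 h0.025 rect [330.  79.] [45. 51.] 3 top [330.  78.] [45. 50.] 4 [164  87 117]
```

View pics/top.png

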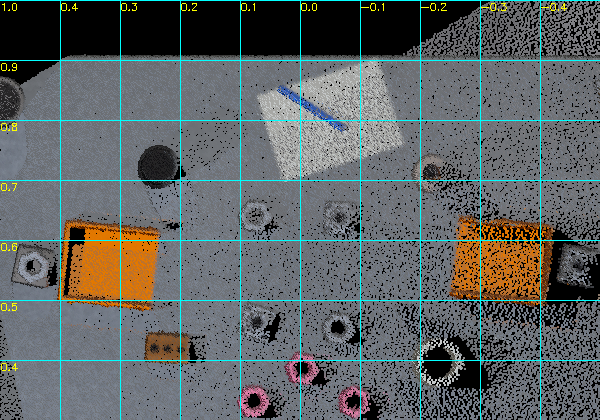

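The merged top view shows bin mouths near (550,241) for the left bin and (574,-261) mm for the right, and the samples agree with the bin lines. Nuts are at (641,75) and (454,-63), flanges at (464,72) and (637,-67). Heights of 24–30 mm and widths of 46–53 mm match the sizes given, and colour excludes the pink nuts.

Order: flange (637,-67) right, nut (641,75) left, flange (464,72) right, nut (454,-63) left.

step_arm(delta_pos=[[0.3,1.3,6],[0,0,6],[0,0,5],[0,0,2],[0,0,0],[0,0,0]], delta_rot=[[0,0,10],[0,0,10],[0,0,0],[0,0,0],[0,0,0],[0,0,0]], grip=0.86)

```text
clock: 0.85
eef_pos: [0.665, 0.0028, 0.0583]
tool_rot: [[0.342, 0.94, 0.005], [0.94, -0.342, -0.0], [0.001, 0.004, -1.0]]
ft_force: [0.8, 0.3, 0.5]
gripper_width: 0.0117
grasp_force: 0.0
```

```bash
python3 - <<'E'
from top import *
ims=[]
for n in("scene","side"):
    s=snap(n); P,C=cloud(s)
    st=robot.get_state(); e=st["eef_pos"]
    m=(abs(P[:,0]-e[0])<.04)&(abs(P[:,1]-e[1])<.04)&(P[:,2]>.012)&(P[:,2]<.12)
    print(n,np.sort(P[m,2])[:15].round(3), P[m].min(0),P[m].max(0))
    q=s["camera_matrix"]@(s["R"]@e+s["t"]);u,v=(q[:2]/q[2]).astype(int)
    ims.append(cv2.resize(s["img"][max(v-60,0):v+60,max(u-60,0):u+60,::-1],(400,400),interpolation=cv2.INTER_CUBIC))
cv2.imwrite("pics/tip.png",np.hstack(ims)); print(e,st["gripper_width"])
E
```

```text
scene [0.042 0.044 0.046 0.048 0.048 0.048 0.048 0.049 0.049 0.049 0.049 0.049
 0.049 0.049 0.05 ] [ 0.62527848 -0.01833104  0.04220423] [0.70490496 0.02912882 0.11985454]
side [0.043 0.044 0.045 0.045 0.046 0.047 0.047 0.047 0.047 0.048 0.048 0.049
 0.049 0.049 0.049] [ 0.62543196 -0.02106564  0.043131  ] [0.7044434  0.03153141 0.11992859]
[0.66504783 0.00281395 0.05854589] 0.0120998432599305
```

View pics/tip.png

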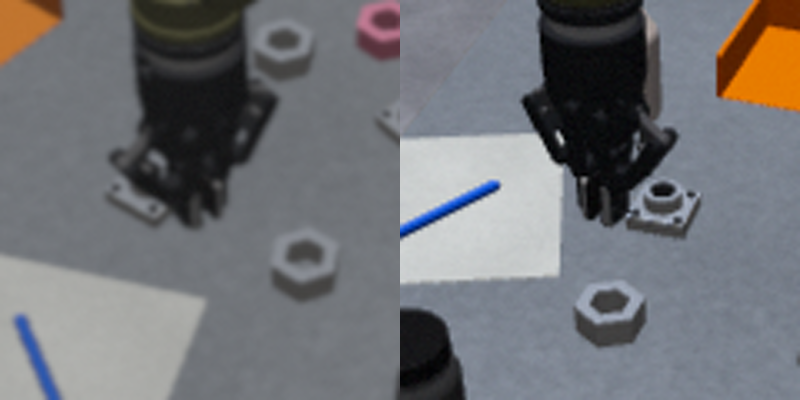

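The crops show the tips about 15 mm below the TCP and clear of the flange. I'll descend and make gentle contact.

step_arm(delta_pos=[[0,-0.2,3.9],[-1.5,0,0],[-1,0,0],[-0.5,0,0],[-0.5,0,0],[-0.5,0,0],[-1,0,0],[-1.2,0,0]], delta_rot=[[0,0,0],[0,0,0],[0,0,0],[0,0,0],[0,0,0],[0,0,0],[0,0,0],[0,0,0]])

```text
clock: 1.95
eef_pos: [0.6399, -0.055, 0.0165]
tool_rot: [[0.342, 0.94, 0.0], [0.94, -0.342, 0.0], [0.0, 0.0, -1.0]]
ft_force: [0.7, 1.9, 1.6]
gripper_width: 0.0117
grasp_force: 1.5
```

step_arm(delta_pos=[[-1.4,0,-0.2],[-1.6,0,0],[-1.6,0,0],[-1.6,0,0],[-1.6,0,0],[-1.6,0,0],[-1.2,0,0],[-0.8,0,0]], delta_rot=[[0,0,0],[0,0,0],[0,0,0],[0,0,0],[0,0,0],[0,0,0],[0,0,0],[0,0,0]])

```text
clock: 2.95
eef_pos: [0.6006, -0.1625, 0.0183]
tool_rot: [[0.342, 0.94, -0.0], [0.94, -0.342, 0.0], [0.0, -0.0, -1.0]]
ft_force: [0.3, 1.5, -1.0]
gripper_width: 0.0119
grasp_force: 0.6
```

```bash
cat >> top.py <<'E'
def look(*names,lo=.01):
    for n in names:
        s=snap(n); P,C=cloud(s); m=(P[:,0]>X0)&(P[:,0]<X1)&(P[:,1]>Y0)&(P[:,1]<Y1)
        print(n,robot.get_state()["eef_pos"].round(4)); clusters(P[m],C[m],lo)
E
python3 -c "
from top import *
look('scene','side')"|grep -v ' h0.1'
```

```text
scene [ 0.6005 -0.1632  0.0184]
101 h0.015 rect [823. -20.] [123.   9.] 57 top [823. -20.] [123.   9.] 57 [ 65  95 162]
275 h0.027 rect [643.  75.] [47. 51.] 54 top [642.  75.] [47. 49.] 61 [108 111 115]
783 h0.048 rect [ 565. -366.] [108. 137.] 86 top [ 565. -366.] [105. 135.] 87 [104  60  29]
1664 h0.047 rect [561. 318.] [156. 138.] 84 top [560. 318.] [155. 138.] 84 [112  64  30]
1046 h0.076 rect [558. 444.] [61. 64.] 79 top [558. 444.] [46. 52.] 77 [81 82 83]
542 h0.080 rect [ 560. -463.] [63. 62.] 79 top [ 559. -464.] [36. 31.] 49 [78 78 79]
273 h0.031 rect [466.  71.] [53. 54.] 74 top [465.  70.] [30. 30.] 82 [104 106 110]
205 h0.027 rect [456. -65.] [53. 47.] 24 top [455. -64.] [51. 45.] 25 [105 107 110]
487 h0.033 rect [421. 220.] [71. 51.] 88 top [422. 220.] [70. 46.] 87 [98 72 51]
634 h0.051 rect [ 400. -231.] [83. 82.] 65 top [ 400. -230.] [81. 81.] 11 [115 113 108]
203 h0.027 rect [388.  -5.] [57. 46.] 17 top [388.  -5.] [51. 50.] 58 [140  90 106]
198 h0.027 rect [333.  76.] [55. 46.] 32 top [333.  77.] [49. 46.] 84 [139  89 105]
183 h0.027 rect [334. -90.] [53. 46.] 61 to
[... 390 characters left out ...]
46.] [47. 51.] 78 [87 88 92]
299 h0.079 rect [ 554. -461.] [65. 60.] 81 top [ 555. -462.] [30. 27.] 26 [76 77 81]
317 h0.029 rect [462.  73.] [54. 50.] 71 top [463.  74.] [33. 30.] 58 [106 111 120]
212 h0.025 rect [452. -61.] [47. 51.] 51 top [452. -62.] [47. 50.] 51 [105 109 117]
670 h0.031 rect [418. 221.] [74. 45.] 87 top [418. 222.] [72. 45.] 87 [113  72  37]
602 h0.049 rect [ 396. -228.] [81. 83.] 1 top [ 396. -230.] [78. 83.] 6 [120 118 113]
243 h0.025 rect [385.  -2.] [51. 46.] 79 top [385.  -2.] [51. 46.] 77 [160  84 114]
218 h0.025 rect [329. -89.] [49. 53.] 37 top [329. -89.] [51. 49.] 2 [155  82 110]
282 h0.025 rect [331.  79.] [45. 52.] 3 top [330.  79.] [45. 51.] 4 [164  87 117]
```

step_arm(delta_pos=[[-1.0,0,0],[-1.2,0,0],[-1.2,0,0],[-1.2,0,0],[-1.2,0,0],[-1.2,0,0],[-1.2,0,0],[-0.8,0,0]], delta_rot=[[0,0,-2],[0,0,-2],[0,0,-2],[0,0,-2],[0,0,-2],[0,0,-2],[0,0,-2],[0,0,0]])

```text
clock: 4.05
eef_pos: [0.5807, -0.2491, 0.0185]
tool_rot: [[0.105, 0.994, 0.0], [0.994, -0.105, 0.0], [0.0, 0.0, -1.0]]
ft_force: [0.4, 2.3, 0.2]
gripper_width: 0.012
grasp_force: 1.0
```

```bash
cat >> top.py <<'E'
def crop(out,*names,r=70,at=None):
    ims=[]
    for n in names:
        s=snap(n); e=robot.get_state()["eef_pos"] if at is None else np.array(at)
        q=s["camera_matrix"]@(s["R"]@e+s["t"]);u,v=(q[:2]/q[2]).astype(int); u=max(u,r);v=max(v,r)
        ims.append(cv2.resize(s["img"][v-r:v+r,u-r:u+r,::-1],(400,400),interpolation=cv2.INTER_CUBIC)); print(n,'crop origin',u-r,v-r,'scale',200/r)
    cv2.imwrite(out,np.hstack(ims))
E
python3 -c "
from top import *
crop('pics/f1.png','scene','side')"
```

```text
scene crop origin 114 119 scale 2.857142857142857
side crop origin 214 98 scale 2.857142857142857
```

View pics/f1.png

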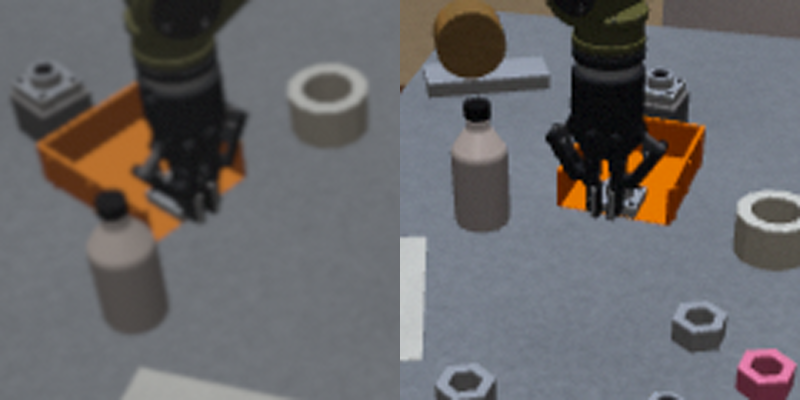

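The crops show the flange entering the right bin squarely ahead of the fingers (left crop (170,200), right crop (630,200)). Pushing on.

step_arm(delta_pos=[[-1.0,0,0],[-1.3,0,0],[-1.3,0,0],[-1.3,0,0],[-1.3,0,0],[-1.2,0,0],[-0.7,0,0],[-0.4,0,0]], delta_rot=[[0,0,0],[0,0,0],[0,0,0],[0,0,0],[0,0,0],[0,0,0],[0,0,0],[0,0,0]])

```text
clock: 5.15
eef_pos: [0.5716, -0.3341, 0.0184]
tool_rot: [[0.105, 0.994, 0.0], [0.994, -0.105, 0.0], [0.0, -0.0, -1.0]]
ft_force: [0.3, 3.0, 2.2]
gripper_width: 0.0116
grasp_force: 1.2
```

step_arm(delta_pos=[[2,0,0],[5,0,0],[5,0,-5],[6,1.8,-4],[6,1.9,0],[6,1.9,0],[5.8,1.9,0],[0,0,0]], delta_rot=[[0,0,0],[0,0,0],[0,0,0],[0,0,0],[0,0,0],[0,0,0],[0,0,-10.5],[0,0,-10.5]])

```text
clock: 6.15
eef_pos: [0.6794, 0.0044, 0.0962]
tool_rot: [[-0.271, 0.963, 0.001], [0.963, 0.271, 0.0], [0.0, 0.001, -1.0]]
ft_force: [0.8, -1.0, 0.7]
gripper_width: 0.0122
grasp_force: 0.0
```

```bash
python3 -c "
from top import *
print(robot.get_state()['tool_rot'].round(3))
look('scene','side')"|grep -v ' h0.1'|grep -v "3[0-9][0-9]\. .*h0.027"
```

```text
[[-0.271  0.963  0.001]
 [ 0.963  0.271  0.   ]
 [ 0.     0.001 -1.   ]]
scene [0.6788 0.0026 0.0959]
106 h0.014 rect [821. -23.] [123.   9.] 58 top [821. -23.] [123.   9.] 58 [ 67  97 164]
275 h0.027 rect [642.  75.] [54. 46.] 32 top [643.  75.] [47. 51.] 58 [110 112 116]
1663 h0.047 rect [561. 317.] [156. 137.] 84 top [560. 317.] [155. 135.] 85 [113  65  30]
940 h0.048 rect [ 568. -338.] [160. 136.] 83 top [ 568. -338.] [159. 134.] 84 [105  61  30]
1045 h0.076 rect [560. 443.] [61. 61.] 78 top [558. 444.] [51. 47.] 45 [83 83 84]
228 h0.031 rect [ 563. -370.] [53. 53.] 83 top [ 565. -370.] [32. 29.] 14 [104 102 104]
545 h0.080 rect [ 560. -461.] [63. 62.] 80 top [ 558. -468.] [36. 32.] 69 [79 79 80]
279 h0.031 rect [466.  70.] [54. 52.] 73 top [467.  71.] [34. 30.] 44 [105 107 111]
207 h0.028 rect [456. -64.] [55. 46.] 23 top [456. -64.] [48. 46.] 22 [106 108 111]
491 h0.033 rect [423. 220.] [71. 50.] 86 top [422. 220.] [70. 48.] 86 [99 73 52]
201 h0.027 rect [388.  -4.] [56. 46.] 17 top [388.  -4.] [54. 46.] 21 [142  91 108]
201 h0.027 rect [333.  76.] [54. 46.] 32 top [333.  76.] 
[... 636 characters left out ...]
1. 30.] 9 [78 78 82]
103 h0.046 rect [ 501. -336.] [113.   8.] 83 top [ 501. -336.] [113.   6.] 85 [131  58   2]
306 h0.029 rect [462.  73.] [53. 50.] 72 top [463.  73.] [30. 32.] 4 [108 113 122]
213 h0.025 rect [452. -61.] [51. 47.] 82 top [452. -61.] [51. 46.] 82 [106 110 118]
673 h0.031 rect [418. 222.] [72. 45.] 87 top [418. 221.] [71. 45.] 87 [115  73  38]
606 h0.049 rect [ 396. -228.] [80. 85.] 6 top [ 397. -229.] [81. 82.] 31 [121 120 115]
242 h0.025 rect [385.  -2.] [52. 46.] 78 top [385.  -2.] [51. 46.] 77 [161  85 115]
220 h0.025 rect [329. -89.] [53. 47.] 60 top [329. -90.] [52. 46.] 61 [156  83 111]
281 h0.025 rect [331.  79.] [46. 54.] 4 top [330.  79.] [45. 54.] 2 [165  88 119]
```

step_arm(delta_pos=[[1.2,0.9,0],[0,0,3.5],[0,0,4.2],[1.5,0,0],[1,0,0],[0.5,0,0],[0.5,0,0],[0.5,0,0]], delta_rot=[[0,0,-9.6],[0,0,-9.6],[0,0,0],[0,0,0],[0,0,0],[0,0,0],[0,0,0],[0,0,0]])

```text
clock: 7.25
eef_pos: [0.662, 0.046, 0.0196]
tool_rot: [[-0.562, 0.827, 0.001], [0.827, 0.562, -0.0], [-0.0, 0.001, -1.0]]
ft_force: [-0.3, -1.1, -0.6]
gripper_width: 0.012
grasp_force: 0.0
```

step_arm(delta_pos=[[1.2,0,0],[1.6,0,0],[1.8,0,0],[1.8,0,0],[1.8,0,0],[1.8,0,0],[1.8,0,0],[1.6,0,0]], delta_rot=[[0,0,0],[0,0,0],[0,0,0],[0,0,0],[0,0,0],[0,0,0],[0,0,0],[0,0,0]])

```text
clock: 8.25
eef_pos: [0.5858, 0.1576, 0.0191]
tool_rot: [[-0.562, 0.827, -0.0], [0.827, 0.562, 0.0], [0.0, -0.0, -1.0]]
ft_force: [1.0, -1.0, 0.6]
gripper_width: 0.012
grasp_force: 0.6
```

step_arm(delta_pos=[[0.7,0,0],[-2,0,0],[-4,0,0],[0,-4,0],[0,0,0],[0,0,0],[0,0,0]], delta_rot=[[0,0,0],[0,0,0],[0,0,0],[0,0,10],[0,0,10],[0,0,10],[0,0,10]])

```text
clock: 9.12
eef_pos: [0.5839, 0.0888, 0.0191]
tool_rot: [[0.108, 0.994, 0.0], [0.994, -0.108, -0.0], [-0.0, 0.0, -1.0]]
ft_force: [0.7, -0.0, -0.3]
gripper_width: 0.0121
grasp_force: 0.0
```

```bash
python3 -c "
from top import *
print(robot.get_state()['tool_rot'].round(3))
look('scene','side')"|grep -E 'h0.02|sc|si|\[\['
```

```text
[[ 0.108  0.994  0.   ]
scene [0.5839 0.0889 0.0191]
270 h0.027 rect [560. 188.] [53. 46.] 35 top [560. 188.] [52. 46.] 34 [107 109 113]
204 h0.028 rect [457. -64.] [55. 44.] 32 top [458. -64.] [52. 44.] 34 [103 105 108]
198 h0.027 rect [334.  76.] [55. 46.] 33 top [334.  76.] [49. 47.] 89 [138  88 104]
side [0.5839 0.0891 0.0191]
314 h0.025 rect [556. 190.] [47. 52.] 64 top [557. 188.] [46. 53.] 2 [120 125 135]
74 h0.027 rect [ 549. -353.] [55. 30.] 37 top [ 551. -360.] [17.  6.] 48 [108 111 119]
305 h0.029 rect [463.  74.] [52. 51.] 72 top [462.  74.] [31. 31.] 56 [112 116 126]
215 h0.025 rect [452. -62.] [48. 50.] 51 top [451. -62.] [48. 50.] 50 [111 115 123]
245 h0.025 rect [385.  -2.] [52. 46.] 81 top [385.  -2.] [50. 46.] 81 [166  89 120]
218 h0.025 rect [330. -89.] [55. 47.] 62 top [330. -89.] [55. 47.] 62 [162  87 116]
282 h0.025 rect [331.  79.] [46. 52.] 4 top [330.  78.] [45. 51.] 3 [171  93 124]
```

step_arm(delta_pos=[[0,-2.75,0],[2.5,0,0],[2,0,0],[0.6,0,0],[0.5,0,0],[0.5,0,0],[0.8,0,0],[1.2,0,0]], delta_rot=[[0,0,-5],[0,0,0],[0,0,0],[0,0,0],[0,0,0],[0,0,0],[0,0,0],[0,0,0]])

```text
clock: 10.22
eef_pos: [0.5571, 0.1743, 0.0191]
tool_rot: [[0.015, 1.0, -0.0], [1.0, -0.015, -0.0], [-0.0, -0.0, -1.0]]
ft_force: [0.7, -0.7, -0.8]
gripper_width: 0.012
grasp_force: 0.3
```

step_arm(delta_pos=[[1.5,0,0],[1.6,0,0],[1.6,0,0],[1.6,0,0],[1.6,0,0],[1.6,0,0],[1.6,0,0],[1.2,0,0]], delta_rot=[[0,0,0],[0,0,0],[0,0,0],[0,0,0],[0,0,0],[0,0,0],[0,0,0],[0,0,0]])

```text
clock: 11.22
eef_pos: [0.5588, 0.2981, 0.0191]
tool_rot: [[0.014, 1.0, -0.0], [1.0, -0.014, 0.0], [0.0, -0.0, -1.0]]
ft_force: [0.1, -0.1, 1.6]
gripper_width: 0.0117
grasp_force: 0.4
```

step_arm(delta_pos=[[0.9,0,0],[0.6,0,0],[-2,0,0],[-5.5,0,0],[-5.5,0,-5],[-5,-5,0],[0,-5.5,0],[0,-4,0]], delta_rot=[[0,0,0],[0,0,0],[0,0,0],[0,0,0],[0,0,0],[0,0,0],[0,0,-10],[0,0,-10]])

```text
clock: 12.22
eef_pos: [0.4156, 0.14, 0.0606]
tool_rot: [[-0.332, 0.943, -0.001], [0.943, 0.332, -0.0], [0.0, -0.001, -1.0]]
ft_force: [-0.2, -1.0, 0.4]
gripper_width: 0.0124
grasp_force: 0.0
```

step_arm(delta_pos=[[0,0,0],[0,0,0],[0,0,0]], delta_rot=[[0,0,-10.5],[0,0,-10.5],[0,0,0]])

```text
clock: 12.6
eef_pos: [0.4177, 0.1408, 0.0612]
tool_rot: [[-0.643, 0.766, 0.0], [0.766, 0.643, -0.0], [-0.0, 0.0, -1.0]]
ft_force: [-0.4, -0.2, 0.2]
gripper_width: 0.012
grasp_force: 0.0
```

```bash
python3 -c "
from top import *
print(robot.get_state()['tool_rot'].round(3))
look('scene','side')"|grep -E 'h0.02|h0.03|sc|si|\[\['
```

```text
[[-0.643  0.766  0.   ]
scene [0.4178 0.1409 0.0612]
230 h0.031 rect [ 564. -371.] [53. 53.] 85 top [ 563. -370.] [34. 29.] 55 [97 96 97]
312 h0.027 rect [559. 346.] [54. 47.] 43 top [559. 346.] [46. 52.] 75 [108 104 104]
271 h0.031 rect [466.  72.] [53. 52.] 69 top [465.  72.] [33. 30.] 38 [ 99 101 105]
211 h0.027 rect [456. -64.] [50. 49.] 0 top [456. -64.] [50. 45.] 23 [ 99 101 104]
495 h0.033 rect [422. 220.] [71. 50.] 87 top [422. 219.] [70. 50.] 86 [93 68 48]
203 h0.027 rect [389.  -4.] [53. 46.] 19 top [389.  -4.] [53. 46.] 20 [133  85 101]
124 h0.027 rect [336.  68.] [55. 31.] 27 top [340.  69.] [48. 27.] 36 [128  82  97]
180 h0.027 rect [334. -90.] [53. 48.] 67 top [334. -90.] [47. 48.] 20 [131  83  99]
side [0.4179 0.1411 0.0612]
141 h0.029 rect [ 561. -366.] [53. 51.] 85 top [ 560. -368.] [27. 35.] 10 [106 106 112]
428 h0.025 rect [556. 348.] [46. 52.] 15 top [556. 348.] [45. 52.] 15 [132 133 140]
191 h0.028 rect [467.  84.] [32. 53.] 63 top [469.  80.] [15. 31.] 41 [112 117 127]
678 h0.031 rect [418. 222.] [73. 45.] 87 top [419. 222.] [73. 45.] 87 [120  77  40]
215 h0.025 rect [330. -88.] [52. 47.] 64 top [330. -89.] [51. 47.] 66 [163  88 118]
281 h0.025 rect [331.  79.] [52. 48.] 31 top [330.  77.] [45. 54.] 2 [171  93 124]
```

Nut 1 and the first flange are in (bin x about +30 each). Next is the second flange.

step_arm(delta_pos=[[0,-0.8,2],[0,0,2.2],[-2,0,0],[-0.9,0,0],[-0.5,0,0],[-0.5,0,0],[-0.5,0,0],[-0.6,0,0]], delta_rot=[[0,0,0],[0,0,0],[0,0,0],[0,0,0],[0,0,0],[0,0,0],[0,0,0],[0,0,0]])

```text
clock: 13.7
eef_pos: [0.4443, 0.0984, 0.0194]
tool_rot: [[-0.646, 0.764, 0.0], [0.764, 0.646, 0.0], [0.0, 0.0, -1.0]]
ft_force: [-1.5, 1.4, 0.6]
gripper_width: 0.0121
grasp_force: 1.1
```

step_arm(delta_pos=[[-0.9,0,0],[-1.2,0,0],[-1.4,0,0],[-1.5,0,0],[-1.5,0,0],[-1.5,0,0],[-1.5,0,0],[-1.3,0,0]], delta_rot=[[0,0,0],[0,0,0],[0,0,0],[0,0,0],[0,0,0],[0,0,0],[0,0,0],[0,0,0]])

```text
clock: 14.7
eef_pos: [0.5145, 0.0149, 0.0191]
tool_rot: [[-0.645, 0.764, -0.0], [0.764, 0.645, -0.0], [-0.0, -0.0, -1.0]]
ft_force: [0.5, 2.7, -0.3]
gripper_width: 0.012
grasp_force: 0.7
```

```bash
python3 -c "
from top import *
crop('pics/f2.png','scene','side',r=60)"
```

```text
scene crop origin 217 151 scale 3.3333333333333335
side crop origin 230 163 scale 3.3333333333333335
```

View pics/f2.png

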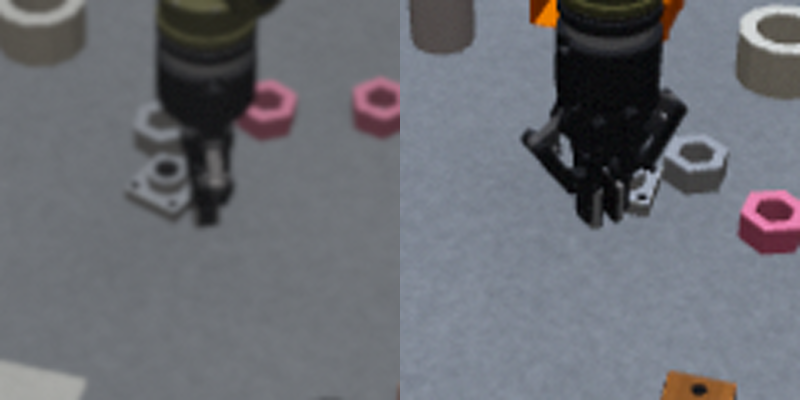

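The crops show the flange ahead of the fingers, with its hub at left crop (168,172), drifted a bit toward nut 2. I'll measure it.

```bash
python3 -c "
from top import *
s=snap('scene'); print(world(s,217+168/3.333,151+165/3.333,.028)); e=robot.get_state()['eef_pos']
P,C=cloud(s); m=(abs(P[:,0]-.53)<.05)&(abs(P[:,1]+.02)<.06)&(P[:,2]>.022)&(P[:,2]<.034)&(C.min(1)>60);print(m.sum(),P[m].mean(0),cv2.minAreaRect((1000*P[m,:2]).astype(np.float32)))
m=(abs(P[:,0]-.53)<.05)&(abs(P[:,1]+.02)<.06)&(P[:,2]>.01)&(P[:,2]<.034)&(C.min(1)>60);print(m.sum(),P[m].mean(0),cv2.minAreaRect((1000*P[m,:2]).astype(np.float32)))
"
```

```text
[ 0.50240934 -0.02696985  0.028     ]
92 [ 0.50993152 -0.02708996  0.02705144] ((510.8736267089844, -24.287975311279297), (105.22350311279297, 32.323822021484375), 63.277488708496094)
232 [ 0.51647048 -0.02607321  0.01954681] ((517.8369140625, -27.664806365966797), (105.27388763427734, 47.97279357910156), 63.62065887451172)
```

step_arm(delta_pos=[[1.5,0,0],[4,0,0],[2,2,0],[0,0,0]], delta_rot=[[0,0,0],[0,0,10],[0,0,10],[0,0,0]])

```text
clock: 15.35
eef_pos: [0.4847, 0.0869, 0.0192]
tool_rot: [[-0.35, 0.937, -0.0], [0.937, 0.35, -0.0], [-0.0, -0.0, -1.0]]
ft_force: [1.1, -0.5, 0.7]
gripper_width: 0.0118
grasp_force: 0.0
```

```bash
python3 -c "
from top import *
print(robot.get_state()['tool_rot'].round(3))
look('scene','side')
crop('pics/f3.png','scene','side',r=60,at=[.5,-.03,.02])"|grep -E 'h0.02|h0.03|sc|si|\[\['
```

```text
[[-0.35   0.937 -0.   ]
scene [0.4848 0.0861 0.0192]
227 h0.031 rect [ 565. -369.] [52. 51.] 82 top [ 565. -370.] [34. 28.] 42 [100  98 100]
312 h0.027 rect [559. 346.] [52. 48.] 44 top [558. 346.] [46. 52.] 73 [110 106 106]
265 h0.031 rect [508. -28.] [51. 52.] 84 top [507. -30.] [33. 29.] 32 [ 99 102 106]
211 h0.027 rect [455. -64.] [50. 50.] 77 top [457. -64.] [48. 47.] 17 [101 103 107]
484 h0.034 rect [423. 220.] [70. 50.] 87 top [422. 220.] [70. 46.] 85 [95 70 50]
93 h0.027 rect [397. -14.] [54. 25.] 46 top [398. -15.] [47. 19.] 35 [131  84 100]
184 h0.028 rect [335. -90.] [48. 51.] 88 top [335. -92.] [51. 45.] 14 [133  85 101]
173 h0.026 rect [331.  80.] [56. 41.] 19 top [331.  79.] [54. 39.] 25 [130  82  98]
side [0.4849 0.0855 0.0191]
434 h0.025 rect [556. 348.] [46. 53.] 12 top [556. 348.] [45. 53.] 15 [132 132 139]
88 h0.026 rect [441. -67.] [28. 46.] 18 top [441. -67.] [28. 46.] 18 [117 122 132]
677 h0.031 rect [418. 221.] [74. 45.] 87 top [418. 221.] [73. 45.] 87 [120  77  40]
239 h0.025 rect [385.  -2.] [54. 46.] 78 top [384.  -2.] [48. 50.] 46 [167  90 121]
216 h0.025 rect [329. -89.] [51. 49.] 57 top [330. -89.] [51. 47.] 58 [163  88 117]
278 h0.025 rect [331.  79.] [46. 51.] 3 top [330.  79.] [45. 51.] 3 [172  93 125]
scene crop origin 206 141 scale 3.3333333333333335
side crop origin 238 153 scale 3.3333333333333335
```

View pics/f3.png

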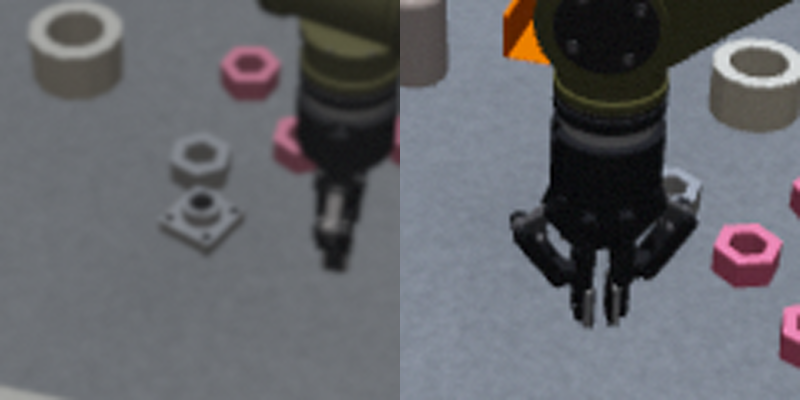

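The crops show the flange hub at left crop (203,207) with nut 2 at (200,160), nearly touching. The flange slid off the pusher, and its sides now lie about 6° off the axes. I'll square the pusher to its side and push -y with a slight +x drift, away from the nut.

step_arm(delta_pos=[[-2,0.6,0],[-2.1,0.6,0],[0,0,0],[0,0,0],[-2.3,0,0],[-1,0,0],[-0.5,0,0],[-0.5,0,0]], delta_rot=[[0,0,0],[0,0,9],[0,0,9],[0,0,8.5],[0,0,0],[0,0,0],[0,0,0],[0,0,0]])

```text
clock: 16.55
eef_pos: [0.5065, 0.0077, 0.0192]
tool_rot: [[0.11, 0.994, 0.0], [0.994, -0.11, 0.0], [0.0, 0.0, -1.0]]
ft_force: [0.7, 1.3, 0.2]
gripper_width: 0.012
grasp_force: 0.5
```

step_arm(delta_pos=[[-0.5,0.05,0],[-0.5,0.1,0],[-0.8,0.15,0],[-0.8,0.15,0],[-1,0.2,0],[-1,0.2,0],[-1,0.2,0],[-0.8,0.15,0]], delta_rot=[[0,0,0],[0,0,0],[0,0,0],[0,0,0],[0,0,0],[0,0,0],[0,0,0],[0,0,0]])

```text
clock: 17.55
eef_pos: [0.5113, -0.0576, 0.0192]
tool_rot: [[0.11, 0.994, -0.0], [0.994, -0.11, 0.0], [0.0, -0.0, -1.0]]
ft_force: [-0.9, 1.4, 0.4]
gripper_width: 0.0117
grasp_force: 1.1
```

```bash
python3 -c "
from top import *
look('scene')
crop('pics/f4.png','scene','side',r=60)"|grep -E 'h0.02|h0.03|sc|si|\[\['
```

```text
scene [ 0.5115 -0.0584  0.0193]
226 h0.031 rect [ 564. -369.] [52. 52.] 83 top [ 565. -370.] [32. 31.] 79 [102 100 102]
311 h0.027 rect [558. 346.] [47. 51.] 73 top [559. 345.] [48. 50.] 11 [112 108 109]
491 h0.033 rect [422. 219.] [71. 51.] 88 top [422. 220.] [71. 47.] 87 [97 72 51]
196 h0.027 rect [389.  -4.] [56. 46.] 20 top [388.  -5.] [51. 47.] 79 [141  91 107]
199 h0.027 rect [334.  77.] [54. 46.] 35 top [333.  77.] [49. 48.] 67 [138  88 105]
183 h0.027 rect [333. -91.] [51. 50.] 74 top [333. -91.] [51. 44.] 49 [136  87 103]
scene crop origin 195 140 scale 3.3333333333333335
side crop origin 236 147 scale 3.3333333333333335
```

View pics/f4.png

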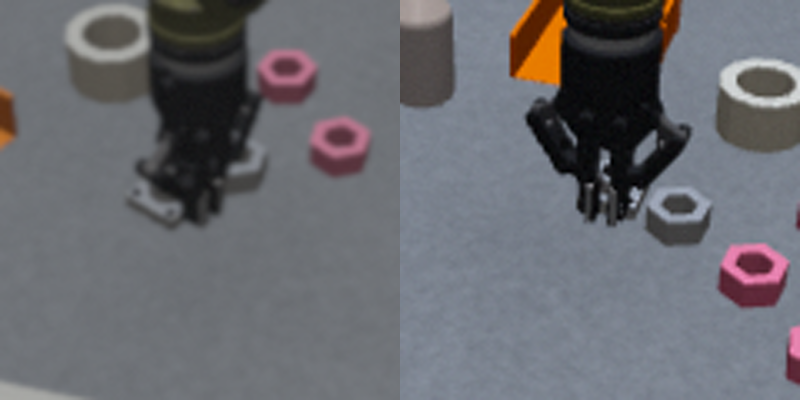

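The crops show the flange squarely ahead of the fingers and passing nut 2. I'll go on 4 cm, then change sides and push it in +x.

step_arm(delta_pos=[[-1.1,0.15,0],[-1.2,0.15,0],[-1.2,0.1,0],[-0.8,0,0],[3,0,0],[0,0,-6],[-3.4,-4,-1],[-3.3,-3.8,0]], delta_rot=[[0,0,0],[0,0,0],[0,0,0],[0,0,0],[0,0,0],[0,0,0],[0,0,0],[0,0,-10]])

```text
clock: 18.7
eef_pos: [0.4293, -0.1298, 0.0913]
tool_rot: [[-0.071, 0.997, 0.004], [0.997, 0.071, -0.003], [-0.003, 0.004, -1.0]]
ft_force: [-0.4, -0.8, -0.0]
gripper_width: 0.0123
grasp_force: 0.0
```

step_arm(delta_pos=[[0,0,0],[0,0,0],[0,0,0],[0,0,0],[0,0,0],[0,0,0],[0,0,0],[0,0,0]], delta_rot=[[0,0,-10],[0,0,-10],[0,0,-10],[0,0,-10],[0,0,-10],[0,0,-10],[0,0,-10],[0,0,-10]])

```text
clock: 19.7
eef_pos: [0.4289, -0.1289, 0.0894]
tool_rot: [[-0.995, 0.104, 0.0], [0.104, 0.995, -0.001], [-0.0, -0.001, -1.0]]
ft_force: [0.7, -1.1, 0.9]
gripper_width: 0.0116
grasp_force: 0.0
```

```bash
python3 -c "
from top import *
print(robot.get_state()['tool_rot'].round(3))
look('scene','side')"|grep -E 'h0.02|h0.03|sc|si|\[\['|grep -v ' \[1[34]'
```

```text
[[-0.995  0.104  0.   ]
scene [ 0.4289 -0.1289  0.0894]
227 h0.031 rect [ 565. -370.] [52. 52.] 85 top [ 564. -370.] [37. 28.] 41 [100  98 100]
309 h0.027 rect [559. 346.] [53. 47.] 44 top [558. 346.] [47. 50.] 13 [110 107 107]
241 h0.031 rect [ 512. -138.] [54. 49.] 87 top [ 510. -139.] [31. 30.] 65 [100 102 106]
496 h0.033 rect [422. 219.] [73. 51.] 85 top [423. 220.] [69. 48.] 84 [95 70 49]
side [ 0.4289 -0.1288  0.0894]
136 h0.030 rect [ 560. -365.] [45. 52.] 89 top [ 561. -368.] [28. 32.] 31 [100 100 106]
423 h0.024 rect [556. 347.] [46. 53.] 12 top [556. 348.] [45. 52.] 15 [125 126 132]
208 h0.029 rect [ 507. -136.] [52. 50.] 84 top [ 507. -136.] [31. 30.] 41 [101 105 114]
677 h0.031 rect [418. 222.] [73. 45.] 87 top [418. 221.] [72. 45.] 87 [112  71  37]
241 h0.025 rect [384.  -2.] [48. 52.] 43 top [385.  -3.] [48. 50.] 41 [159  84 113]
213 h0.025 rect [330. -88.] [52. 47.] 61 top [330. -89.] [52. 46.] 64 [156  83 111]
279 h0.025 rect [331.  79.] [49. 49.] 36 top [330.  79.] [48. 49.] 36 [164  87 117]
```

step_arm(delta_pos=[[0,0,4],[0,0,3],[-2.2,0,0],[-1.2,0,0],[-0.5,0,0],[-0.5,0,0],[-0.6,0,0],[-0.9,0,0]], delta_rot=[[0,0,0],[0,0,0],[0,0,0],[0,0,0],[0,0,0],[0,0,0],[0,0,0],[0,0,0]])

```text
clock: 20.8
eef_pos: [0.4873, -0.1346, 0.019]
tool_rot: [[-0.994, 0.11, -0.001], [0.11, 0.994, 0.0], [0.001, 0.0, -1.0]]
ft_force: [-0.4, 1.0, 0.3]
gripper_width: 0.0121
grasp_force: 0.7
```

step_arm(delta_pos=[[-1.2,0,0],[-1.3,0,0],[-1.3,0,0],[-1.2,0,0],[-0.7,0,0],[3,0,0],[3,0,-7],[0,0,0]], delta_rot=[[0,0,0],[0,0,0],[0,0,0],[0,0,0],[0,0,0],[0,0,0],[0,0,10],[0,0,10]])

```text
refused, shift out of range in row 7
```

step_arm(delta_pos=[[0,0,0],[0,0,0],[0,0,0],[0,0,0],[0,0,0],[0,0,0],[0,0,0]], delta_rot=[[0,0,10],[0,0,10],[0,0,10],[0,0,10],[0,0,10],[0,0,10],[0,0,10]])

```text
clock: 21.68
eef_pos: [0.4877, -0.1345, 0.0191]
tool_rot: [[-0.231, 0.973, -0.0], [0.973, 0.231, 0.001], [0.001, 0.0, -1.0]]
ft_force: [-0.9, 0.1, 0.2]
gripper_width: 0.0119
grasp_force: 0.8
```

```bash
python3 -c "
from top import *
print(robot.get_state()['tool_rot'].round(3))
look('scene','side')"|grep -E 'h0.02|h0.03|sc|si|\[\['|grep -v ' \[1[34]'
```

```text
[[-0.231  0.973 -0.   ]
scene [ 0.4878 -0.1345  0.0191]
225 h0.031 rect [ 564. -369.] [53. 52.] 79 top [ 564. -370.] [36. 30.] 27 [101  99 101]
311 h0.027 rect [558. 346.] [53. 47.] 45 top [558. 346.] [52. 46.] 38 [112 108 108]
212 h0.027 rect [454. -68.] [50. 48.] 82 top [454. -68.] [49. 48.] 84 [102 104 107]
486 h0.033 rect [422. 219.] [72. 51.] 86 top [423. 220.] [70. 47.] 87 [97 71 51]
side [ 0.4877 -0.1346  0.0191]
425 h0.025 rect [556. 347.] [46. 52.] 12 top [556. 347.] [45. 52.] 15 [126 127 133]
216 h0.025 rect [450. -65.] [53. 46.] 76 top [450. -65.] [53. 45.] 76 [105 109 117]
674 h0.031 rect [418. 223.] [73. 45.] 87 top [419. 223.] [73. 45.] 87 [114  72  37]
245 h0.025 rect [385.  -2.] [55. 46.] 80 top [385.  -3.] [53. 46.] 80 [160  84 114]
221 h0.025 rect [330. -89.] [49. 53.] 34 top [329. -89.] [47. 53.] 30 [155  82 110]
278 h0.025 rect [331.  78.] [45. 55.] 3 top [330.  78.] [45. 54.] 3 [165  88 118]
```

The over-range row was refused, so the tool turned on the spot beside the flange at low force. I'll back off and look.

step_arm(delta_pos=[[0,-2,0],[0,-4,-5],[0,0,0]], delta_rot=[[0,0,0],[0,0,0],[0,0,0]])

```text
clock: 22.15
eef_pos: [0.432, -0.1505, 0.0722]
tool_rot: [[-0.238, 0.971, 0.009], [0.971, 0.238, -0.004], [-0.006, 0.007, -1.0]]
ft_force: [0.0, -0.3, 0.4]
gripper_width: 0.0121
grasp_force: 0.0
```

```bash
python3 -c "
from top import *
print(robot.get_state()['tool_rot'].round(3))
look('scene','side')"|grep -E 'h0.02|h0.03|sc|si|\[\['|grep -v ' \[1[34]'
```

```text
[[-0.238  0.971  0.009]
scene [ 0.4316 -0.1498  0.0705]
220 h0.032 rect [ 564. -369.] [52. 55.] 81 top [ 563. -371.] [32. 29.] 45 [100  98 100]
315 h0.027 rect [559. 346.] [48. 51.] 72 top [558. 345.] [50. 46.] 45 [110 106 106]
250 h0.032 rect [ 535. -146.] [52. 52.] 1 top [ 533. -146.] [29. 31.] 10 [ 99 101 105]
213 h0.027 rect [452. -67.] [55. 47.] 17 top [455. -67.] [51. 46.] 19 [100 102 105]
495 h0.033 rect [422. 220.] [70. 50.] 88 top [423. 220.] [70. 48.] 87 [95 70 49]
side [ 0.4311 -0.1492  0.069 ]
137 h0.029 rect [ 560. -366.] [48. 48.] 85 top [ 560. -368.] [27. 35.] 10 [101 102 108]
425 h0.025 rect [556. 348.] [45. 54.] 15 top [556. 347.] [45. 53.] 15 [125 126 133]
200 h0.029 rect [ 530. -144.] [55. 49.] 88 top [ 531. -143.] [30. 31.] 58 [103 107 116]
215 h0.025 rect [451. -64.] [49. 50.] 51 top [451. -65.] [48. 49.] 53 [105 109 116]
676 h0.031 rect [418. 222.] [72. 45.] 87 top [418. 222.] [72. 45.] 87 [113  72  37]
244 h0.025 rect [385.  -1.] [52. 46.] 80 top [385.  -2.] [51. 46.] 80 [159  84 113]
213 h0.025 rect [329. -89.] [48. 51.] 30 top [329. -89.] [50. 48.] 11 [156  83 111]
283 h0.025 rect [331.  78.] [46. 52.] 4 top [330.  78.] [45. 52.] 3 [164  87 117]
```

step_arm(delta_pos=[[0.4,0,0],[0,0,2.5],[0,0,2.5],[0,3,0],[0,1.5,0],[0,0.6,0],[0,0.5,0],[0,0.5,0]], delta_rot=[[0,0,9],[0,0,4.8],[0,0,0],[0,0,0],[0,0,0],[0,0,0],[0,0,0],[0,0,0]])

```text
clock: 23.25
eef_pos: [0.4895, -0.1447, 0.0176]
tool_rot: [[0.002, 1.0, -0.002], [1.0, -0.002, 0.0], [0.0, -0.002, -1.0]]
ft_force: [-0.8, -0.1, 0.2]
gripper_width: 0.012
grasp_force: 0.7
```

step_arm(delta_pos=[[0,0.8,-0.1],[0,1.1,0],[0,1.1,0],[0,1,0],[0,0.7,0],[0,-2,0],[0,-1.5,-5],[6,2,0]], delta_rot=[[0,0,0],[0,0,0],[0,0,0],[0,0,0],[0,0,0],[0,0,0],[0,0,0],[0,0,0]])

```text
clock: 24.25
eef_pos: [0.5253, -0.0889, 0.074]
tool_rot: [[0.009, 1.0, 0.01], [1.0, -0.009, -0.003], [-0.003, 0.01, -1.0]]
ft_force: [1.5, -0.8, 0.2]
gripper_width: 0.0118
grasp_force: 0.0
```

```bash
python3 -c "
from top import *
print(robot.get_state()['tool_rot'].round(3))
look('scene','side')"|grep -E 'h0.02|h0.03|sc|si|\[\['|grep -v ' \[1[34]'
```

```text
[[ 0.009  1.     0.01 ]
scene [ 0.526  -0.0809  0.0724]
261 h0.030 rect [ 584. -146.] [51. 52.] 2 top [ 584. -146.] [31. 32.] 78 [102 104 109]
230 h0.031 rect [ 565. -369.] [54. 51.] 84 top [ 563. -370.] [34. 29.] 65 [101 100 101]
307 h0.027 rect [560. 345.] [47. 51.] 75 top [558. 346.] [47. 51.] 12 [112 109 109]
486 h0.033 rect [422. 220.] [70. 50.] 86 top [423. 220.] [70. 48.] 85 [97 72 51]
side [ 0.5245 -0.0827  0.071 ]
187 h0.029 rect [ 581. -141.] [50. 50.] 1 top [ 581. -144.] [34. 30.] 66 [105 109 119]
423 h0.025 rect [556. 348.] [46. 54.] 15 top [556. 348.] [46. 54.] 15 [127 127 134]
679 h0.031 rect [418. 222.] [73. 45.] 87 top [419. 222.] [72. 45.] 87 [113  72  37]
243 h0.025 rect [384.  -1.] [48. 50.] 45 top [384.  -2.] [47. 48.] 46 [160  84 114]
219 h0.025 rect [330. -89.] [54. 47.] 65 top [329. -89.] [48. 50.] 86 [156  82 110]
280 h0.025 rect [331.  79.] [45. 54.] 4 top [331.  78.] [45. 52.] 2 [165  88 118]
```

step_arm(delta_pos=[[1.5,3,0],[0,3.1,2],[0,0,3.2],[-2,0,0],[-1.2,0,0],[-0.5,0,0],[-0.5,0,0],[-0.6,0,0]], delta_rot=[[0,0,0],[0,0,3],[0,0,0],[0,0,0],[0,0,0],[0,0,0],[0,0,0],[0,0,0]])

```text
clock: 25.35
eef_pos: [0.5805, -0.1187, 0.0173]
tool_rot: [[0.054, 0.999, 0.0], [0.999, -0.054, 0.0], [0.0, 0.0, -1.0]]
ft_force: [-0.3, 2.2, 0.4]
gripper_width: 0.0119
grasp_force: 1.0
```

step_arm(delta_pos=[[-1,0,0],[-1.4,0,0],[-1.5,0,0],[-1.5,0,0],[-1.5,0,0],[-1.5,0,0],[-1.4,0,0],[-1.2,0,0]], delta_rot=[[0,0,0],[0,0,0],[0,0,0],[0,0,0],[0,0,0],[0,0,0],[0,0,0],[0,0,0]])

```text
clock: 26.35
eef_pos: [0.5744, -0.2295, 0.017]
tool_rot: [[0.054, 0.999, -0.0], [0.999, -0.054, 0.0], [0.0, -0.0, -1.0]]
ft_force: [-0.2, 3.1, 2.8]
gripper_width: 0.0121
grasp_force: 1.4
```

```bash
python3 -c "
from top import *
crop('pics/f5.png','scene','side',r=60)"
```

```text
scene crop origin 131 131 scale 3.3333333333333335
side crop origin 225 112 scale 3.3333333333333335
```

View pics/f5.png

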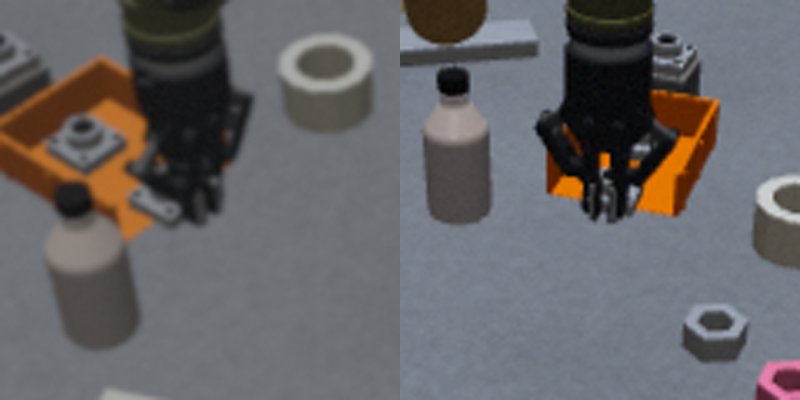

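The crops show the second flange entering the right bin squarely, with the first deeper at left crop (85,140).

step_arm(delta_pos=[[-1.2,0,0],[-1.3,0,0],[-1.2,0,0],[-0.8,0,0],[-0.3,0,0],[3,0,0],[5,0,0],[5,0,-6]], delta_rot=[[0,0,0],[0,0,0],[0,0,0],[0,0,0],[0,0,0],[0,0,0],[0,0,0],[0,0,0]])

```text
clock: 27.45
eef_pos: [0.5751, -0.1543, 0.0612]
tool_rot: [[0.054, 0.999, -0.009], [0.999, -0.054, 0.003], [0.002, -0.009, -1.0]]
ft_force: [1.1, -0.3, 0.9]
gripper_width: 0.0118
grasp_force: 0.0
```

step_arm(delta_pos=[[0.5,-5,0],[0.4,-5,0],[0,-5,0],[0,0,0],[0,0,0]], delta_rot=[[0,0,0],[0,0,0],[0,0,8],[0,0,8],[0,0,0]])

```text
clock: 28.08
eef_pos: [0.4292, -0.1398, 0.0656]
tool_rot: [[0.326, 0.945, 0.001], [0.945, -0.326, -0.001], [-0.0, 0.002, -1.0]]
ft_force: [-0.4, 0.0, 0.6]
gripper_width: 0.0122
grasp_force: 0.0
```

```bash
python3 -c "
from top import *
print(robot.get_state()['tool_rot'].round(3))
look('scene','side')"|grep -E 'h0.02|h0.03|sc|si|\[\[|h0.05'|grep -v ' \[1[34]'
```

```text
[[ 0.326  0.945  0.001]
scene [ 0.4297 -0.14    0.0657]
463 h0.031 rect [ 569. -341.] [108.  54.] 82 top [ 569. -342.] [89. 31.] 80 [101 100 102]
319 h0.027 rect [559. 347.] [53. 47.] 43 top [558. 346.] [49. 47.] 43 [110 106 106]
215 h0.027 rect [453. -67.] [56. 47.] 17 top [453. -65.] [51. 46.] 66 [100 102 105]
494 h0.033 rect [422. 220.] [72. 51.] 87 top [423. 220.] [70. 48.] 87 [95 70 50]
435 h0.050 rect [ 409. -236.] [87. 61.] 60 top [ 410. -241.] [84. 54.] 49 [107 105 100]
side [ 0.43   -0.14    0.0657]
269 h0.029 rect [ 565. -338.] [112.  51.] 82 top [ 565. -342.] [92. 30.] 79 [100 101 107]
427 h0.025 rect [556. 349.] [45. 52.] 14 top [556. 348.] [45. 51.] 14 [126 126 133]
213 h0.025 rect [450. -65.] [54. 46.] 79 top [450. -66.] [52. 45.] 79 [106 110 118]
675 h0.031 rect [418. 223.] [72. 45.] 87 top [418. 223.] [72. 45.] 87 [113  72  37]
241 h0.025 rect [384.  -2.] [49. 50.] 51 top [384.  -2.] [47. 50.] 43 [160  84 114]
217 h0.025 rect [330. -88.] [52. 46.] 63 top [330. -88.] [52. 45.] 61 [156  83 111]
277 h0.025 rect [330.  79.] [51. 48.] 34 top [330.  79.] [51. 48.] 34 [165  88 118]
```

step_arm(delta_pos=[[0,-0.3,2.5],[0,0,2.3],[-0.0,0,0],[2,0,0],[1.2,0,0],[0.5,0,0],[0.5,0,0],[0.5,0,0]], delta_rot=[[0,0,0],[0,0,0],[0,0,0],[0,0,0],[0,0,0],[0,0,0],[0,0,0],[0,0,0]])

```text
clock: 29.18
eef_pos: [0.442, -0.0943, 0.0173]
tool_rot: [[0.327, 0.945, 0.0], [0.945, -0.327, -0.001], [-0.001, 0.001, -1.0]]
ft_force: [-1.7, -1.7, 0.1]
gripper_width: 0.012
grasp_force: 0.7
```

step_arm(delta_pos=[[1,0,0],[1.3,0,0],[1.4,0,0],[1.4,0,0],[1.4,0,0],[1.4,0,0],[1.4,0,0],[1.2,0,0]], delta_rot=[[0,0,0],[0,0,0],[0,0,0],[0,0,0],[0,0,0],[0,0,0],[0,0,0],[0,0,0]])

```text
clock: 30.18
eef_pos: [0.4763, 0.0059, 0.017]
tool_rot: [[0.327, 0.945, -0.0], [0.945, -0.327, 0.0], [-0.0, -0.0, -1.0]]
ft_force: [-1.9, -2.4, 1.1]
gripper_width: 0.0119
grasp_force: 1.3
```

```bash
python3 -c "
from top import *
for n in('scene','side'):
    s=snap(n);P,C=cloud(s);m=(abs(P[:,0]-.495)<.06)&(abs(P[:,1]-.05)<.07)&(P[:,2]>.01)&(P[:,2]<.034)&(C.min(1)>60);print(n,m.sum(),P[m].mean(0),P[m].min(0),P[m].max(0))
crop('pics/f6.png','scene','side',r=60)"
```

```text
scene 248 [0.48934773 0.03626528 0.02065774] [ 0.46203213 -0.00879268  0.0102614 ] [0.51268202 0.06296354 0.031288  ]
side 244 [0.48408219 0.04335769 0.01999417] [ 0.45499474 -0.00792623  0.01005414] [0.5088399  0.06708655 0.03032513]
scene crop origin 222 142 scale 3.3333333333333335
side crop origin 245 164 scale 3.3333333333333335
```

View pics/f6.png

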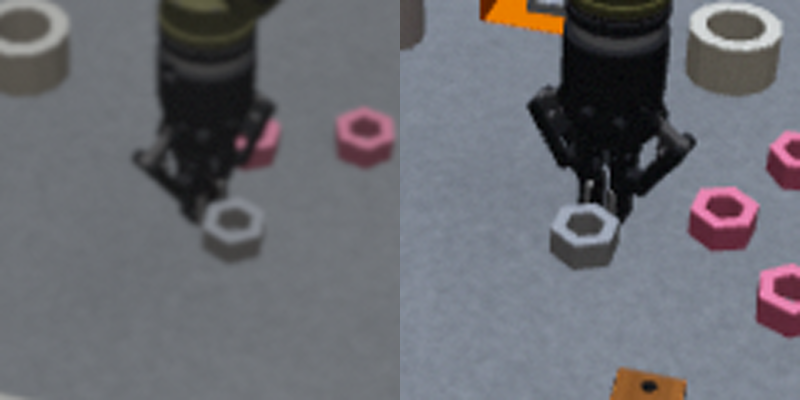

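The crops show nut 2 cradled centrally ahead of the fingers, at left crop (233,225) and right crop (583,230). On to the left mouth, turning gradually.

step_arm(delta_pos=[[1,0,0],[1.4,0,0],[1.5,0,0],[1.5,0,0],[1.5,0,0],[1.5,0,0],[1.5,0,0],[1.4,0,0]], delta_rot=[[0,0,0],[0,0,0],[0,0,0],[0,0,0],[0,0,0],[0,0,0],[0,0,0],[0,0,0]])

```text
clock: 31.38
eef_pos: [0.5133, 0.1128, 0.017]
tool_rot: [[0.327, 0.945, -0.0], [0.945, -0.327, 0.0], [-0.0, -0.0, -1.0]]
ft_force: [-0.4, -1.7, 0.1]
gripper_width: 0.012
grasp_force: 0.5
```

```bash
cat >> top.py <<'E'
def near(x,y,r=.05):
    e=robot.get_state();print(e["eef_pos"].round(4),e["tool_rot"][:2,0].round(3))
    for n in('scene','side'):
        s=snap(n);P,C=cloud(s);m=(abs(P[:,0]-x)<r)&(abs(P[:,1]-y)<r)&(P[:,2]>.02)&(P[:,2]<.03)&(C.min(1)>75)&(np.ptp(C.astype(int),axis=1)<30)
        print(n,m.sum(),P[m].mean(0).round(3),P[m].min(0).round(3),P[m].max(0).round(3))
E
python3 -c "
from top import *
near(.525,.155)"
```

```text
[0.5133 0.1128 0.017 ] [0.327 0.945]
scene 165 [0.525 0.145 0.024] [0.497 0.118 0.02 ] [0.55  0.17  0.028]
side 192 [0.521 0.149 0.023] [0.498 0.123 0.02 ] [0.545 0.174 0.027]
```

step_arm(delta_pos=[[1,0,0],[1.2,0,0],[1.2,0,0],[1.2,0,0],[1.2,0,0],[1.2,0,0],[1.2,0,0],[1.1,0,0]], delta_rot=[[0,0,-1.5],[0,0,-1.5],[0,0,-2],[0,0,-2],[0,0,-2],[0,0,-2],[0,0,-2],[0,0,0]])

```text
clock: 32.48
eef_pos: [0.5337, 0.203, 0.017]
tool_rot: [[0.106, 0.994, -0.0], [0.994, -0.106, -0.0], [-0.0, -0.0, -1.0]]
ft_force: [-0.5, -0.9, 0.3]
gripper_width: 0.0118
grasp_force: 0.9
```

```bash
python3 -c "
from top import *
near(.548,.245)"
```

```text
[0.5337 0.203  0.017 ] [0.106 0.994]
scene 186 [0.537 0.236 0.024] [0.511 0.211 0.02 ] [0.562 0.26  0.028]
side 236 [0.534 0.24  0.023] [0.51  0.208 0.02 ] [0.558 0.264 0.026]
```

step_arm(delta_pos=[[0.8,0.1,-0.4],[1,0.2,-0.2],[1,0.2,0],[1,0.2,0],[0.8,0.1,0],[0.5,0,0],[0.3,0,0],[0,0,0]], delta_rot=[[0,0,0],[0,0,0],[0,0,0],[0,0,0],[0,0,0],[0,0,0],[0,0,0],[0,0,0]])

```text
clock: 33.58
eef_pos: [0.5473, 0.2554, 0.0229]
tool_rot: [[0.106, 0.994, -0.0], [0.994, -0.106, 0.001], [0.001, -0.0, -1.0]]
ft_force: [-0.3, 0.2, -0.4]
gripper_width: 0.0116
grasp_force: 0.0
```

```bash
python3 -c "
from top import *
near(.55,.29,.045)"
```

```text
[0.5473 0.2554 0.0229] [0.106 0.994]
scene 234 [0.552 0.298 0.024] [0.525 0.245 0.02 ] [0.577 0.335 0.03 ]
side 319 [0.547 0.3   0.023] [0.521 0.264 0.02 ] [0.572 0.335 0.025]
```

step_arm(delta_pos=[[-2,0,0],[-5,0,0],[-6,0,-5],[-6,0,-6],[0,0,-6],[0,0,0]], delta_rot=[[0,0,0],[0,0,0],[0,0,0],[0,0,0],[0,0,0],[0,0,0]])

```text
clock: 34.42
eef_pos: [0.5334, 0.0923, 0.1738]
tool_rot: [[0.108, 0.994, 0.012], [0.994, -0.108, 0.001], [0.002, 0.012, -1.0]]
ft_force: [0.3, 0.2, -0.8]
gripper_width: 0.0119
grasp_force: 0.0
```

```bash
python3 -c "
from top import *
look('scene','side')
s=snap('scene'); cv2.imwrite('pics/end.png',cv2.resize(s['img'][:,:,::-1],(800,600)))"|grep -E 'h0.02|h0.03|h0.04|h0.05|h0.1|sc|si'|grep -v ' \[1[346]'
```

```text
scene [0.5316 0.0926 0.1704]
1241 h0.150 rect [833. 479.] [80. 41.] 0 top [832. 480.] [41. 79.] 90 [41 41 41]
1354 h0.112 rect [727. 235.] [63. 63.] 59 top [724. 234.] [57. 56.] 28 [39 38 39]
971 h0.141 rect [ 717. -213.] [45. 60.] 54 top [ 713. -220.] [28. 26.] 27 [90 84 82]
1657 h0.047 rect [560. 318.] [156. 138.] 84 top [559. 318.] [155. 134.] 84 [110  63  29]
235 h0.031 rect [ 574. -314.] [53. 51.] 88 top [ 574. -315.] [32. 32.] 25 [100 100 102]
220 h0.030 rect [ 564. -370.] [51. 51.] 83 top [ 564. -371.] [33. 30.] 33 [101 100 101]
313 h0.027 rect [558. 346.] [51. 48.] 42 top [558. 346.] [50. 46.] 45 [111 107 107]
298 h0.027 rect [548. 289.] [48. 53.] 73 top [547. 289.] [47. 51.] 75 [111 107 107]
490 h0.034 rect [422. 220.] [71. 49.] 86 top [423. 220.] [70. 48.] 88 [96 71 50]
637 h0.051 rect [ 401. -231.] [86. 79.] 35 top [ 399. -231.] [83. 79.] 32 [113 111 107]
69 h0.027 rect [400. -12.] [45. 23.] 42 top [403. -15.] [39. 15.] 59 [128  82  97]
side [0.5301 0.0929 0.1679]
1327 h0.150 rect [828. 480.] [80. 39.] 0 top [829. 480.] [79. 39.] 0 [56 56 58]
1483 h0.110 rect [720. 239.] [61. 64.] 64 top [721. 236.] [56. 59.] 39 [25 25 27]
688 h0.139 rect [ 705. -210.] [57. 47.] 39 top [ 709. -217.] [29. 27.] 82 [94 89 88]
420 h0.025 rect [556. 347.] [45. 55.] 15 top [556. 347.] [45. 54.] 15 [127 129 137]
377 h0.025 rect [545. 290.] [45. 53.] 9 top [545. 290.] [45. 53.] 9 [127 127 133]
180 h0.045 rect [ 528. -407.] [12. 74.] 82 top [ 528. -407.] [10. 72.] 82 [114  48   4]
676 h0.031 rect [418. 222.] [72. 45.] 87 top [418. 222.] [72. 45.] 87 [116  74  38]
600 h0.049 rect [ 397. -228.] [81. 82.] 12 top [ 396. -228.] [79. 82.] 12 [122 121 116]
220 h0.025 rect [329. -90.] [55. 47.] 61 top [330. -91.] [54. 47.] 62 [157  84 112]
```

View pics/end.png

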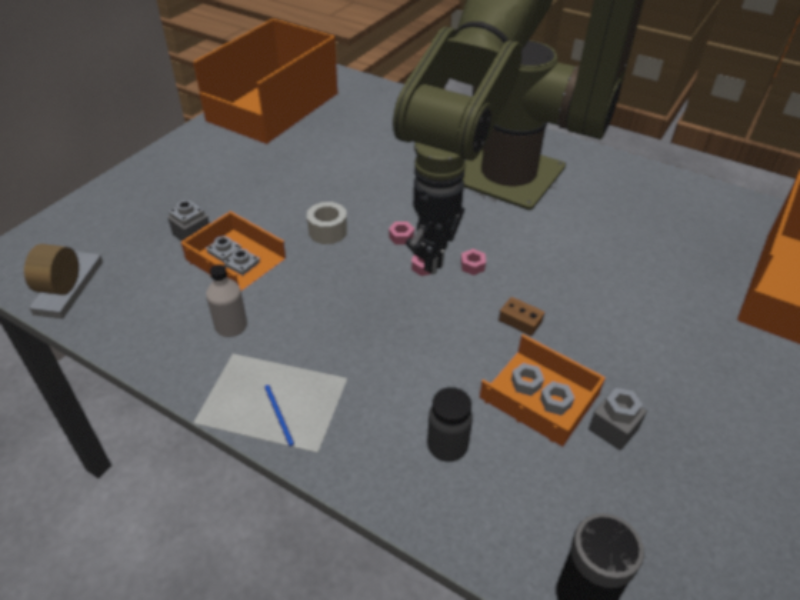

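The end view shows both nuts in the left bin, at (528,378) and (558,397), and both flanges in the right bin, at (223,247) and (240,260). All four are flat, with centres about 47 mm or more inside the mouths, and the bystanders have not moved.

```bash
python3 -c "
from bench import robot
print(robot.job_done())"
```

```text
the job is handed in; nothing more can be done
None
```

I handed the job in at about 34 s: by the last camera check both nuts lie flat in the left bin and both flanges flat in the right bin, and the tape roll, block, bottle and jar have not moved; no verdict came back.

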